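Put the chisels away and lock the case

TASK

Put away the chisels that lie on the bench: release the wing knob of the chisel case, open its lid fully upright, and press each chisel down into a spring clip of its own, blade towards the hinge, until the fingers snap around the handle. Then shut the lid and turn the wing knob fully back so that its tongue locks behind the frame. Leave the mallet, try square, glue bottle, plane and tape measure where they are.

Things in the scene. Friction and masses are not known exactly. Their poses are not given: they have to be found in the camera images.
- chisel_case: Shallow wooden case, 236 x 240 x 60 mm (x, y, z), walls and floor 6 mm, fixed on the bench under a hinged lid. Origin: centre of its underside, z up; hinge along its +x rim, away from the robot. Inside the front (-x) rim runs a frame strip 19 mm wide, 6 mm thick, level with the rim. Inside stand three spring clips side by side, 65 mm apart in y.
- clip_1 (a point): Right-hand (-y) spring clip: the point where the middle of a seated chisel handle lies, 20 mm to the front of the case's centre, 28 mm above the bench, 22 mm above the case floor. Its axes are the case's; the blade must point along +x. A handle pressed straight down with about 10 N spreads the fingers and snaps in onto a rest; one merely lying on the lips is 15 mm too high.
- clip_2 (a point): Middle spring clip, like clip_1. A clip is two pairs of upright steel spring fingers, 12 mm wide, centred 31 mm before and behind this point; the 50 mm between the pairs is free for the gripper down to the case floor. Their inturned round lips stand 7.5 mm above this point with a 15 mm gap, and the fingers reach 15 mm to each side.
- clip_3 (a point): Left-hand (+y) spring clip, like clip_1. Its handle axis is 49 mm from the case's side wall, as that of clip_1 on the other side.
- case_lid (a joint): Lid angle, rad: 0 closed on the rim, 1.57 upright, stop at 1.65, leaning slightly away from the robot. Stiff hinge: it stays at any angle (2 to 6 N at the knob moves it). The lid is a plywood board 236 x 240 x 10 mm, its top face 70.5 mm above the bench when closed, about 0.35 kg.
- lid_hinge (a point): Middle of the hinge line on the case's far rim, 118 mm behind the case's centre, 60 mm above the bench. The axes are the lid's: y along the hinge line (as the case's y), -x towards the lid's front edge, z out of its outer face. Opening turns the lid about +y.
- wing_knob (a joint): Wing knob angle, rad: 0 released (wing along the lid's x, front to back; hidden tongue sideways), 1.57 locked (wing parallel to the front edge, tongue behind the frame strip). Locking is clockwise seen from above. The tongue is 28 mm long; above about 0.4 rad it catches the strip, so the lid can then neither open nor shut. Friction 0.08 N m: it stays where left.
- wing_grip (a point): Centre of the black wing, on the knob's axis, 198 mm from the hinge line, 36.5 mm above the lid's underside, 26 mm above its outer face. The wing is a bar 46 mm long (this point's x), 10 mm thick (y), 22 mm high (z), 15 mm above the lid on an 18 mm neck. z: knob axis, out of the lid. The lid's front edge is 38 mm ahead of the axis.
- chisel_a: Short bench chisel with a blade 8 mm wide, loose, 120 g: round wooden handle 20 mm in diameter with a square 22 x 22 x 8 mm steel cap at each end (110 mm long in all), then a flat blade 4 mm thick to 117 mm from the origin. Origin: middle of the handle on its axis (11 mm above the bench when lying); +x points to the blade. Which way up it is rolled does not matter. May be absent.
- chisel_b: Short bench chisel with a blade 14 mm wide, loose, 120 g: round wooden handle 20 mm in diameter with a square 22 x 22 x 8 mm steel cap at each end (110 mm long in all), then a flat blade 4 mm thick to 117 mm from the origin. Origin: middle of the handle on its axis (11 mm above the bench when lying); +x points to the blade. Which way up it is rolled does not matter. May be absent.
- chisel_c: Short bench chisel with a blade 20 mm wide, loose, 120 g: round wooden handle 20 mm in diameter with a square 22 x 22 x 8 mm steel cap at each end (110 mm long in all), then a flat blade 4 mm thick to 117 mm from the origin. Origin: middle of the handle on its axis (11 mm above the bench when lying); +x points to the blade. Which way up it is rolled does not matter. May be absent.
- mallet: Wooden mallet lying on the bench, about 270 mm long, a bystander. Origin under it at bench height.
- try_square: Try square lying on the bench, stock 110 mm, blade 170 mm, a bystander.
- glue_bottle: White glue bottle 54 mm across, 140 mm high, standing, a bystander. Origin at its foot.
- block_plane: Block plane, 160 x 50 x 55 mm, a bystander. Origin at its underside.
- tape_measure: Grey tape measure, 65 x 40 x 62 mm, a bystander. Origin at its underside.
Things that resemble listed ones, but are neither listed nor needed, are in the scene too. Leave any green look-alike of the chisel_a alone.

How it is judged:
By the outcome, as a careful person would: the job done as asked, in the order asked, and still so for the second after the job is handed in, with the robot touching nothing.
Of chisel_a, chisel_b, chisel_c only 2 to 3 are there at a start; the rules pass over those that are not, and their reading is None.
At some moment in a run one of chisel_a, chisel_b, chisel_c may be knocked a few centimetres aside while the robot is not near it.
Once in a run the grip may slacken for a moment while it holds something.
It also fails if it takes over 210 s, if anything falls off the work surface, if the arm or the gripper's body presses on something with over 40 N, if the wrist force passes 120 N, or if a joint passes its speed limit or range.

ROBOT

A 6-joint arm with a two-finger parallel gripper is mounted at the origin on the work surface. World frame = base frame: x ahead of the robot, y to its left, z up, the work surface at z = 0. Lengths are in m, angles in degrees, forces in N, time in s.
With the tool pointing down it reaches from about 0.375 to 0.9 m from the base axis. Payload 3.1 kg.
Tool frame: the origin (TCP) lies at the very end of the fingers, on their centre line; the grasp point (between the pads) lies 19 mm behind it (bot.tcp_to_grasp is the distance from the TCP to the grasp point, in m); z points along the fingers, y is the direction in which the jaws open and shut (so a half turn about z gives the same grasp; the last joint's range is limited). The gripper opens to 87 mm and grips with 3 to 60 N. Pads are 19 mm wide; open, the fingers measure 117 mm over their backs; the gripper's body (75 mm by 190 mm) begins 51 mm behind the grasp point.
Start: joints at [60.132, 30.224, 82.088, -0, 67.689, -10.227], TCP at [0.21, 0.589, 0.223] pointing down, gripper open.
Joint ranges: [-176.69, 176.69], [-43.24, 126.21], [12.49, 139.97], [-82, 262], [0, 151.66], [-163.58, 163.58]. Speed limits (degrees/s): [159.86, 159.86, 180, 180, 180, 180].

INTERFACE

Orientations are given as a 3x3 rotation matrix whose columns are the frame's x, y, z axes.
In Python, from rig import telemetry, eyes, order, bot gives the robot as it stands. The module is installed in compiled form; this text tells all that it offers.
- The arm moves only by the tool servo_tool, never from a script. Its argument "targets" is a list of rows, each a list of 2 entries, a list of its own where there are three numbers: the shift along the tool's x, y, z in m, then the turn, a rotation vector about the tool's x, y, z in rad. In form: [[[tx, ty, tz], [wx, wy, wz]], ...]. A call has 1 to 12 rows; each row is the pose to reach, as a shift and turn from the pose commanded when the call began, along the tool's axes at that moment; what a row does not reach only later rows make up. A row lasts 1/8 s, in which the tool goes at most 62.5 mm and 10.7 degrees, less where a joint would pass 70% of its speed; a pose out of reach is approached as far as the arm can. A call with a gripper value outside its range is refused whole. "gripper" is the finger opening in m, from 0 to 0.087, set as the call begins (left out, the last holds). The fingers move at their own pace and stop on an object; the grip force is fixed at half the most. Time passes only in rows, so rows that repeat a pose let the fingers close. It gives the time, the measured TCP pose, the force and the opening at its end, in the units of the state.
- telemetry.read_state(): the state, without advancing time (a new reading comes with each control period).
- eyes.capture(name): name is "scene" or "side" or "wrist"; returns a dict with "pixels" (420x560x3 uint8, blue, green, red), "intrinsics" (3x3 intrinsics, pixels), "k1" (the pictures are not rectified: a ray, as slopes to the right and down, at radius r is drawn at 1 + k1 r^2 times it, then the intrinsics apply), "extrinsics" (4x4, takes a point from camera to world coordinates); the wrist camera has in their place "T_tool_cam" (4x4, takes a point from camera to tool coordinates, whose origin is the TCP and whose axes are the flange's). Camera axes: x right, y down, z forward; pixel columns grow to the right and rows downward; lengths in m; the calibration is good to about 2 mm. A picture is of the moment at which its call begins: read the wrist's pose just before it. There is no depth.
- order.hand_in(): hands the job in, once; it reports no verdict.
The state is a dict: "time_s": time; "joint_positions": joint angles; "qvel": joint speeds; "tau": joint torques, N m; "position": TCP position; "tcp_rot": TCP orientation; "force": force on the tool from outside, world axes, zero at the start; "moment": the same for the moment, N m; "opening": opening from 0.0 (shut) to 1.0 (fully open).
Only numpy, scipy, OpenCV 4.12 (cv2) and the standard library are available. Lean on these libraries where they do the work, as an engineer would, in place of code of your own. Each camera call takes 0.05 s, during which the arm holds its last target. There are 200 camera calls.

## Working session

There is one attempt and no reset: what is moved stays moved. The work goes in short steps, Python scripts to look and compute and a tool call to move; the robot and the scene stay as the last step left them, time stands still between calls to the robot, and variables do not carry over. Pictures are saved under pics/ and viewed, about 12 in all and at most 16, crops included, and the job is handed in when it is done.

Besides the shell and the picture viewer there is one more tool, called after ">>>" as a command line: name --argument value ..., lists and objects as JSON in quotes. servo_tool: Moves the arm, as the interface text tells. Its arguments: {"type":"object","properties":{"targets":{"type":"array","items":{"type":"array"}},"gripper":{"type":"number"}},"required":["targets"]}

```bash
mkdir -p pics
cat > h.py <<'E'
import numpy as np, cv2, json
from rig import telemetry, eyes, order, bot
def cap(name, fn=None):
    s=telemetry.read_state(); d=eyes.capture(name)
    K=np.array(d["intrinsics"]); k1=d["k1"]
    if name=="wrist":
        T=np.eye(4); T[:3,:3]=np.array(s["tcp_rot"]); T[:3,3]=s["position"]; T=T@np.array(d["T_tool_cam"])
    else: T=np.array(d["extrinsics"])
    if fn: cv2.imwrite("pics/"+fn, d["pixels"]); np.savez("pics/"+fn+".npz",K=K,k1=k1,T=T,img=d["pixels"])
    return d["pixels"],K,k1,T
def load(fn):
    z=np.load("pics/"+fn+".npz"); return z["img"],z["K"],float(z["k1"]),z["T"]
def ray(px,c):
    _,K,k1,T=c
    p=cv2.undistortPoints(np.array([[px]],float),K,np.array([k1,0,0,0,0.]))[0,0]
    return T[:3,3], T[:3,:3]@np.array([p[0],p[1],1])
def at(px,c,z):
    o,d=ray(px,c); return o+d*(z-o[2])/d[2]
def proj(P,c):
    _,K,k1,T=c; P=np.atleast_2d(P)
    q=(P-T[:3,3])@T[:3,:3]; s=q[:,:2]/q[:,2:]; s=s*(1+k1*(s**2).sum(1,keepdims=True))
    return s@K[:2,:2].T+K[:2,2]
E
python3 - <<'E'
from h import *
s=telemetry.read_state(); print(s["position"],np.round(s["tcp_rot"],3).tolist(),s["force"],s["opening"],bot.tcp_to_grasp)
for n in("scene","side"):
    c=cap(n,n+"0.png"); print(np.round(c[3],3).tolist(),c[1].tolist(),c[2])
E
```

```text
[0.20969126 0.58799601 0.22158795] [[-0.942, 0.336, -0.001], [0.336, 0.942, -0.002], [0.0, -0.002, -1.0]] [-0.93537609 -0.67838093 -0.24405171] 0.9995739462126015 0.0187
[[0.719, 0.56, -0.412, 1.003], [0.695, -0.583, 0.422, -0.592], [-0.004, -0.589, -0.808, 1.12], [0.0, 0.0, 0.0, 1.0]] [[420.3624697130229, 0.0, 271.90821782015564], [0.0, 420.3624697130229, 207.3154290063546], [0.0, 0.0, 1.0]] -0.06020539652408087
[[-0.981, -0.153, 0.122, 0.312], [-0.196, 0.77, -0.607, 0.814], [-0.001, -0.619, -0.786, 1.193], [0.0, 0.0, 0.0, 1.0]] [[405.21749229183274, 0.0, 279.2191150647711], [0.0, 405.21749229183274, 203.77303332260112], [0.0, 0.0, 1.0]] -0.05420503816524934
```

View pics/scene0.png

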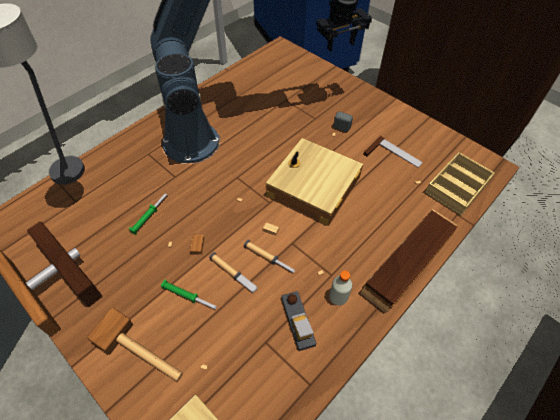

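View pics/side0.png

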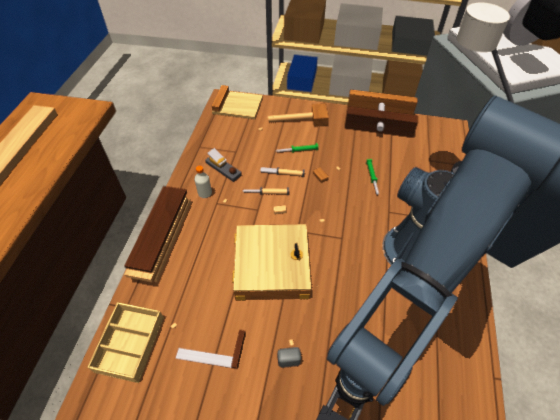

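The scene view shows two wooden-handled chisels, at about (233,272) and (268,256), two green look-alikes at (150,213) and (188,294), and the case at (315,180). I'll enlarge the case and the chisels.

Run:
```python
from h import *
a=load("scene0.png")[0]; b=load("side0.png")[0]
f=lambda i,x,y,w,h,s:cv2.resize(i[y:y+h,x:x+w],None,fx=s,fy=s,interpolation=cv2.INTER_CUBIC)
top=np.hstack([f(a,260,130,110,100,3.6),f(b,225,215,110,100,3.6)])
bot_=np.hstack([f(a,200,225,110,75,3.6),f(b,235,160,110,75,3.6)])
o=np.vstack([top[:,:792],bot_[:,:792]])[:600]; print(o.shape)
cv2.imwrite("pics/crop1.png",o)
```

```text
(600, 792, 3)
```

View pics/crop1.png

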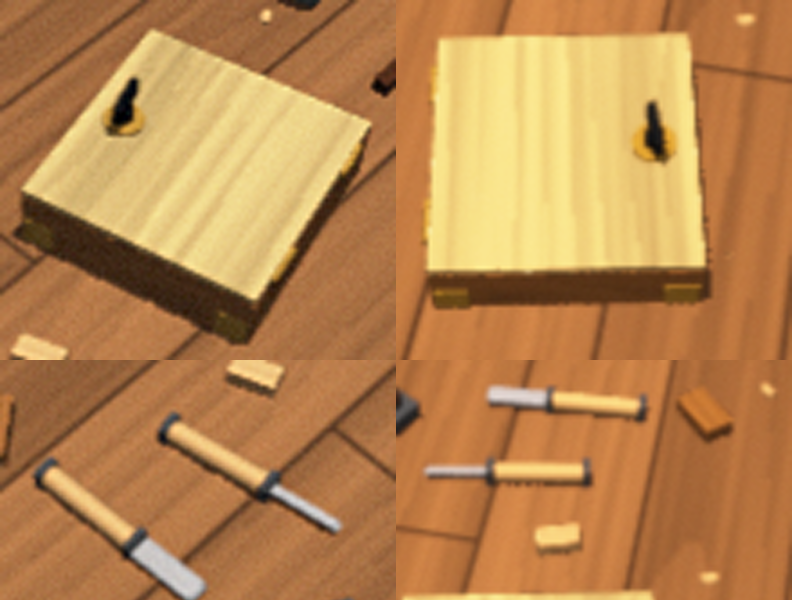

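Run:
```python
from h import *
a=load("scene0.png"); b=load("side0.png")
def fit(A,B):
    A=np.array(A);B=np.array(B);ca=A.mean(0);cb=B.mean(0);return ca,cb
P=np.array([at(p,a,.0705) for p in [(301.7,138.3),(362.8,163.9),(330.8,213.3),(266.1,183.3)]])
Q=np.array([at(p,b,.0705) for p in [(311.1,289.4),(233.9,290),(236.7,225.6),(306.1,224.7)]])
for X in(P,Q):
    print(np.round(X[:,:2],4).tolist(),"c",X.mean(0)[:2],"sides",np.linalg.norm(X-np.roll(X,-1,0),axis=1).round(3), "yaw",np.degrees(np.arctan2(*( (X[1]+X[2]-X[0]-X[3])[[1,0]]))))
for n,c,l in(("C",a,[(212.5,256.9),(237.5,275.8),(254.2,288.3)]),("C",b,[(303.6,172.8),(277.2,170.8)]),("A",a,[(247.2,243.9),(273.6,260.6),(293.9,271.4)]),("A",b,[(288.1,191.1),(261.1,190.8)])):
    X=np.array([at(p,c,.012) for p in l])[:,:2]; d=X[1]-X[0]
    print(n,X.round(4).tolist(),"mid",((X[0]+X[1])/2).round(4),np.linalg.norm(d).round(3),np.degrees(np.arctan2(d[1],d[0])).round(1))
print("wing base scene",at((260+124/3.6,130+122/3.6),a,.0705),"side",at((225+(655-396)/3.6,215+145/3.6),b,.0705))
s=telemetry.read_state();print(s["joint_positions"])
c=cap("wrist");np.set_printoptions(suppress=True);print(eyes.capture("wrist")["T_tool_cam"],c[1],c[2])
```

```text
[[0.3343, 0.2451], [0.5622, 0.2969], [0.6134, 0.0648], [0.3874, 0.0122]] c [0.47433697 0.15475631] sides [0.234 0.238 0.232 0.239] yaw 12.948871835532579
[[0.3268, 0.252], [0.5558, 0.2998], [0.6091, 0.0673], [0.3793, 0.0177]] c [0.46773859 0.15920464] sides [0.234 0.238 0.235 0.24 ] yaw 11.984790496118228
C [[0.4371, -0.2703], [0.5374, -0.2613], [0.6009, -0.2553]] mid [ 0.4873 -0.2658] 0.101 5.2
C [[0.4315, -0.2697], [0.5359, -0.2599]] mid [ 0.4837 -0.2648] 0.105 5.4
A [[0.4797, -0.1659], [0.5784, -0.1517], [0.6465, -0.1363]] mid [ 0.529  -0.1588] 0.1 8.2
A [[0.4743, -0.165], [0.5754, -0.1464]] mid [ 0.5248 -0.1557] 0.103 10.4
wing base scene [0.3970091  0.13782632 0.0705    ] side [0.38932033 0.14212907 0.0705    ]
[ 6.01322148e+01  3.02735599e+01  8.21495187e+01 -7.83127839e-04
  6.76882087e+01 -1.02281735e+01]
[[ 0.00065458 -0.9643485  -0.26463474  0.07374521]
 [ 0.99999977  0.00068354 -0.00001734  0.00031307]
 [ 0.00019761 -0.26463466  0.96434872 -0.16189282]
 [ 0.          0.          0.          1.        ]] [[308.32696133   0.         277.67444833]
 [  0.         308.32696133 209.94685182]
 [  0.           0.           1.        ]] -0.03059662428402943
```

Only two chisels are present: a wide one (c) and a narrow one. The case centre is about (0.471, 0.157) with yaw 12.4°, and the knob is about (0.393, 0.140). First I go above the knob.

```bash
cat >> h.py <<'E'
from scipy.spatial.transform import Rotation as R
C0=np.array([.471,.157]); YAW=12.45
def case(x,y,z,c0=None,yaw=None):
    c0=C0 if c0 is None else c0; a=np.radians(YAW if yaw is None else yaw); c,s=np.cos(a),np.sin(a)
    return np.array([c0[0]+c*x-s*y,c0[1]+s*x+c*y,z])
def down(yawx):
    a=np.radians(yawx); x=np.array([np.cos(a),np.sin(a),0]); z=np.array([0,0,-1.]); return np.c_[x,np.cross(z,x),z]
def goal(p,Rg=None,s=None):
    s=s or telemetry.read_state(); Rc=np.array(s["tcp_rot"]); Rg=Rc if Rg is None else Rg
    print([np.round(Rc.T@(np.array(p)-s["position"]),4).tolist(),np.round(R.from_matrix(Rc.T@Rg).as_rotvec(),3).tolist()])
E
python3 -c "
from h import *
goal([.393,.140,.20],down(102.45))"
```

```text
[[-0.3232, -0.3606, 0.0223], [-0.001, 0.0, 1.011]]
```

>>> servo_tool --targets '[[[-0.323,-0.361,0.022],[0,0,1.011]],[[-0.323,-0.361,0.022],[0,0,1.011]],[[-0.323,-0.361,0.022],[0,0,1.011]],[[-0.323,-0.361,0.022],[0,0,1.011]],[[-0.323,-0.361,0.022],[0,0,1.011]],[[-0.323,-0.361,0.022],[0,0,1.011]],[[-0.323,-0.361,0.022],[0,0,1.011]],[[-0.323,-0.361,0.022],[0,0,1.011]],[[-0.323,-0.361,0.022],[0,0,1.011]],[[-0.323,-0.361,0.022],[0,0,1.011]],[[-0.323,-0.361,0.022],[0,0,1.011]]]' --gripper 0.05

```text
time_s: 1.58
position: [0.3921, 0.1411, 0.2005]
tcp_rot: [[-0.217, 0.976, -0.001], [0.976, 0.217, 0.0], [0.0, -0.0, -1.0]]
force: [0.4, 0.8, 0.3]
opening: 0.577
```

Run:
```python
from h import *
c=cap("wrist","w1.png"); s=telemetry.read_state(); print(s["time_s"],s["position"],np.round(s["tcp_rot"],3).tolist(),s["joint_positions"])
print(proj([case(-.08,0,.097),case(-.08,0,.108),case(-.08,.023,.108),case(-.08,-.023,.108),case(-.118,-.12,.0705),case(-.118,.12,.0705)],c).round(1).tolist())
```

```text
1.625 [0.39222821 0.14116402 0.20055522] [[-0.218, 0.976, -0.0], [0.976, 0.218, 0.0], [0.0, -0.0, -1.0]] [ 4.34417049e+00  1.63359548e+01  1.11996545e+02  1.15169459e-02
  5.16831740e+01 -8.23001011e+00]
[[279.4, 212.1], [279.4, 215.5], [279.5, 189.3], [279.3, 240.6], [243.8, 311.8], [236.6, 72.5]]
```

View pics/w1.png

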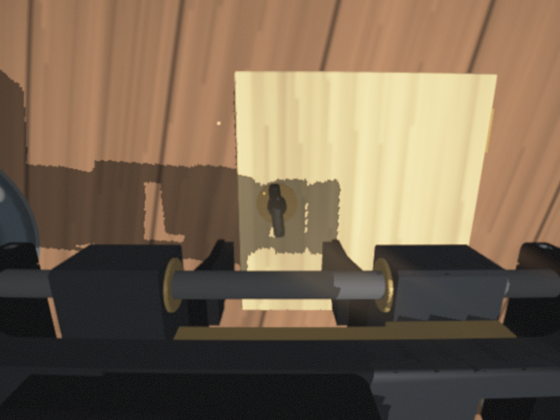

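The wing runs from (273,187) to (280,235), centre (276.5,211). It is turned about 8° towards release and sits 2 mm ahead of the prediction. The lid corners match to within 1 px. Next I descend and grip.

```bash
python3 -c "
from h import *
print(case(-.081,0,0)); goal(case(-.0815,0,.079),down(110))"
```

```text
[0.39190475 0.13953741 0.        ]
[[-0.0015, -0.0011, 0.1216], [-0.0, -0.0, -0.13]]
```

>>> servo_tool --targets '[[[-0.0015,-0.001,0.06],[0,0,-0.13]],[[-0.0015,-0.001,0.105],[0,0,-0.13]],[[-0.0015,-0.001,0.1215],[0,0,-0.13]],[[-0.0015,-0.001,0.1215],[0,0,-0.13]],[[-0.0015,-0.001,0.1215],[0,0,-0.13]]]'

```text
time_s: 2.25
position: [0.3926, 0.139, 0.0796]
tcp_rot: [[-0.341, 0.94, 0.001], [0.94, 0.341, 0.0], [-0.0, 0.001, -1.0]]
force: [-0.4, -0.7, 0.3]
opening: 0.578
```

>>> servo_tool --targets '[[[0,0,0],[0,0,0]],[[0,0,0],[0,0,0]],[[0,0,0],[0,0,0]],[[0,0,0],[0,0,0]],[[0,0,0],[0,0,0]]]' --gripper 0

```text
time_s: 2.88
position: [0.3919, 0.1382, 0.0792]
tcp_rot: [[-0.34, 0.94, -0.001], [0.94, 0.34, -0.0], [-0.0, -0.001, -1.0]]
force: [-0.0, -1.8, 3.7]
opening: 0.188
```

>>> servo_tool --targets '[[[0,0,0],[0,0,0]],[[0,0,0],[0,0,0]],[[0,0,0],[0,0,-0.15]],[[0,0,0],[0,0,-0.3]],[[0,0,0],[0,0,-0.45]],[[0,0,0],[0,0,-0.6]],[[0,0,0],[0,0,-0.75]],[[0,0,0],[0,0,-0.9]],[[0,0,0],[0,0,-1.05]],[[0,0,0],[0,0,-1.2]],[[0,0,0],[0,0,-1.35]],[[0,0,0],[0,0,-1.44]]]'

```text
time_s: 4.38
position: [0.3933, 0.1403, 0.0792]
tcp_rot: [[-0.977, -0.214, 0.003], [-0.214, 0.977, 0.003], [-0.003, 0.003, -1.0]]
force: [0.6, 11.3, 1.9]
opening: 0.19
```

Run:
```python
from h import *
s=telemetry.read_state(); print(s["joint_positions"],s["force"],s["moment"],s["opening"])
print(s["position"],case(-.08,0,.079)); print(np.degrees(np.arctan2(s["tcp_rot"][1][0],s["tcp_rot"][0][0])))
```

```text
[  4.07866427  30.68601577 118.69493375   0.36509661  30.45360519
 -98.60049585] [ 0.59381622 11.32651831  1.94119054] [ 2.06113649  0.05106345 -0.14276184] 0.18956506477829815
[0.39328886 0.14031497 0.07920665] [0.39288124 0.139753   0.079     ]
-167.63556601498553
```

The opening is 16.5 mm, so the tips are on the 18 mm neck, below the wing. I reopen, rise 9 mm and regrip.

>>> servo_tool --targets '[[[0,0,0],[0,0,0]],[[0,0,0],[0,0,0]],[[0,0,0],[0,0,0]],[[0,0,-0.009],[0,0,0]],[[0,0,-0.009],[0,0,0]]]' --gripper 0.065

```text
time_s: 5.0
position: [0.3928, 0.1383, 0.0887]
tcp_rot: [[-0.977, -0.214, 0.002], [-0.214, 0.977, 0.0], [-0.002, -0.0, -1.0]]
force: [0.1, 0.0, 0.3]
opening: 0.667
```

Run:
```python
from h import *
c=cap("wrist","w2.png")
print(proj([case(-.08,0,.108)],c))
```

```text
[[278.39062836 275.55483775]]
```

View pics/w2.png

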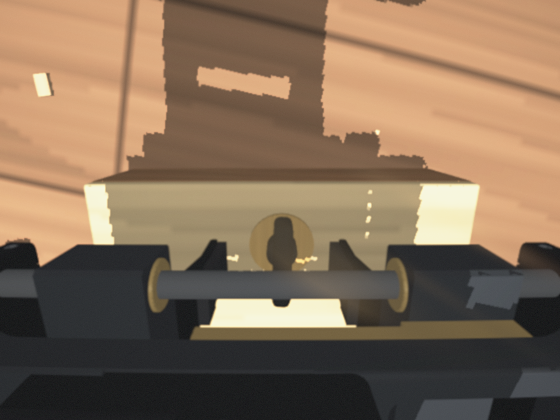

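The wing now lies front to back, with ends at (284,218) and (282,305), so it is released. The neck explains the earlier opening. I grip the wing 3 mm higher and 2 mm over, then swing the lid along its arc with the tool vertical, letting the wing pivot in the pads.

>>> servo_tool --targets '[[[0,0.002,-0.0035],[0,0,0]],[[0,0.002,-0.0035],[0,0,0]],[[0,0.002,-0.0035],[0,0,0]],[[0,0.002,-0.0035],[0,0,0]],[[0,0.002,-0.0035],[0,0,0]],[[0,0.002,-0.0035],[0,0,0]],[[0,0.002,-0.0035],[0,0,0]],[[0,0.002,-0.0035],[0,0,0]]]' --gripper 0

```text
time_s: 6.05
position: [0.3918, 0.1403, 0.0915]
tcp_rot: [[-0.977, -0.214, -0.0], [-0.214, 0.977, 0.0], [0.0, 0.0, -1.0]]
force: [-0.0, -0.3, -1.4]
opening: 0.113
```

Run:
```python
from h import *
p=lambda t:np.array([-.198*np.cos(t)+.0365*np.sin(t),.198*np.sin(t)+.0365*np.cos(t)])
for d in (5,10,16,22,28,34,40,46,52,58,64,70,76,82,88,92,94):
    q=p(np.radians(d))-p(0); print(d,[round(-q[0],4),0,round(-q[1],4)])
```

```text
5 [np.float64(-0.0039), 0, np.float64(-0.0171)]
10 [np.float64(-0.0093), 0, np.float64(-0.0338)]
16 [np.float64(-0.0177), 0, np.float64(-0.0532)]
22 [np.float64(-0.0281), 0, np.float64(-0.0715)]
28 [np.float64(-0.0403), 0, np.float64(-0.0887)]
34 [np.float64(-0.0543), 0, np.float64(-0.1045)]
40 [np.float64(-0.0698), 0, np.float64(-0.1187)]
46 [np.float64(-0.0867), 0, np.float64(-0.1313)]
52 [np.float64(-0.1049), 0, np.float64(-0.142)]
58 [np.float64(-0.124), 0, np.float64(-0.1508)]
64 [np.float64(-0.144), 0, np.float64(-0.1575)]
70 [np.float64(-0.1646), 0, np.float64(-0.162)]
76 [np.float64(-0.1855), 0, np.float64(-0.1644)]
82 [np.float64(-0.2066), 0, np.float64(-0.1647)]
88 [np.float64(-0.2276), 0, np.float64(-0.1627)]
92 [np.float64(-0.2414), 0, np.float64(-0.1601)]
94 [np.float64(-0.2482), 0, np.float64(-0.1585)]
```

>>> servo_tool --targets '[[[-0.0015,0,-0.008],[0,0,0]],[[-0.004,0,-0.017],[0,0,0]],[[-0.0065,0,-0.026],[0,0,0]],[[-0.0095,0,-0.034],[0,0,0]],[[-0.0135,0,-0.044],[0,0,0]],[[-0.018,0,-0.053],[0,0,0]],[[-0.023,0,-0.0625],[0,0,0]],[[-0.028,0,-0.0715],[0,0,0]],[[-0.034,0,-0.08],[0,0,0]],[[-0.04,0,-0.0885],[0,0,0]],[[-0.047,0,-0.0965],[0,0,0]],[[-0.054,0,-0.1045],[0,0,0]]]'

```text
time_s: 7.55
position: [0.4443, 0.152, 0.1963]
tcp_rot: [[-0.977, -0.215, -0.002], [-0.215, 0.977, -0.0], [0.002, 0.0, -1.0]]
force: [-2.2, -0.5, -6.2]
opening: 0.109
```

Run:
```python
from h import *
s=telemetry.read_state(); print(s["force"],s["moment"],s["opening"],s["joint_positions"])
```

```text
[-2.19668141 -0.47119822 -6.24768534] [-0.13773731  0.52568028 -0.09520339] 0.10871147541610937 [ 5.21076239e+00  2.06278635e+01  1.05413752e+02 -2.10101891e-03
  5.40547589e+01 -9.71811225e+01]
```

>>> servo_tool --targets '[[[-0.0075,0,-0.0075],[0,0,0]],[[-0.0155,0,-0.014],[0,0,0]],[[-0.0325,0,-0.027],[0,0,0]],[[-0.0505,0,-0.0375],[0,0,0]],[[-0.07,0,-0.046],[0,0,0]],[[-0.09,0,-0.053],[0,0,0]],[[-0.11,0,-0.0575],[0,0,0]],[[-0.131,0,-0.06],[0,0,0]],[[-0.152,0,-0.06],[0,0,0]],[[-0.173,0,-0.058],[0,0,0]],[[-0.187,0,-0.0555],[0,0,0]],[[-0.19,0,-0.055],[0,0,0]]]'

```text
time_s: 9.05
position: [0.6329, 0.1935, 0.2536]
tcp_rot: [[-0.977, -0.215, 0.006], [-0.215, 0.977, 0.002], [-0.006, 0.0, -1.0]]
force: [-2.9, 0.6, 5.3]
opening: 0.111
```

Run:
```python
from h import *
s=telemetry.read_state(); print(s["force"],s["moment"],s["opening"])
c=cap("side","s2.png"); a=cap("scene","s1.png")
f=lambda i,x,y,w,h,k:cv2.resize(i[y:y+h,x:x+w],None,fx=k,fy=k,interpolation=cv2.INTER_CUBIC)
cv2.imwrite("pics/crop2.png",np.hstack([f(a[0],200,60,180,240,2.2),f(c[0],170,140,180,240,2.2)]))
```

```text
[-2.86186166  0.62186789  5.27481455] [-0.03122195  0.8462198  -0.02522351] 0.11118444437306993
```

View pics/crop2.png

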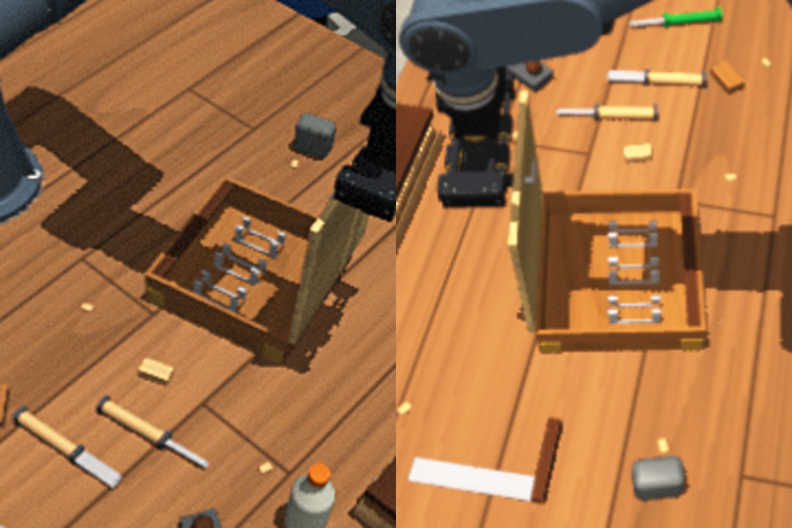

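The lid stands upright at about 93°, and the clips are visible. I release, rise over the lid edge and look at the clips from above.

>>> servo_tool --targets '[[[0,0,0],[0,0,0]],[[0,0,0],[0,0,0]],[[0,0,-0.04],[0,0,0]],[[0,0,-0.085],[0,0,0]],[[0,0,-0.085],[0,0,0]],[[0.06,0,-0.085],[0,0,0]],[[0.12,0,-0.085],[0,0,0]],[[0.187,0,-0.08],[0,0,0]],[[0.187,0,-0.02],[0,0,0]],[[0.187,0,0.04],[0,0,0]],[[0.187,0,0.04],[0,0,0]],[[0.187,0,0.04],[0,0,0]]]' --gripper 0.05

```text
time_s: 10.65
position: [0.4488, 0.1527, 0.2121]
tcp_rot: [[-0.977, -0.215, 0.002], [-0.215, 0.977, 0.0], [-0.002, -0.0, -1.0]]
force: [0.7, -0.3, -0.0]
opening: 0.575
```

Run:
```python
from h import *
c=cap("wrist","w3.png")
for y in(-.065,0,.065):
  for x in(-.031,.031):
    print(proj([case(-.02+x,y-.0105,.0355),case(-.02+x,y+.0105,.0355)],c).round(0).tolist())
o=c[0].copy()
for y in(-.065,0,.065):
  for x in(-.031,.031):
    for q in proj([case(-.02+x,y-.0105,.0355),case(-.02+x,y+.0105,.0355)],c): cv2.circle(o,tuple(int(v) for v in q),2,(0,0,255),-1)
for q in proj([case(sx*.118,sy*.12,.06) for sx in(-1,1) for sy in(-1,1)],c): cv2.circle(o,tuple(int(v) for v in q),3,(255,0,0),-1)
cv2.imwrite("pics/w3o.png",cv2.resize(o,None,fx=1.4,fy=1.4))
```

```text
[[208.0, 168.0], [227.0, 168.0]]
[[211.0, 221.0], [229.0, 221.0]]
[[267.0, 168.0], [286.0, 168.0]]
[[267.0, 221.0], [285.0, 221.0]]
[[326.0, 168.0], [345.0, 168.0]]
[[324.0, 221.0], [342.0, 221.0]]
```

View pics/w3o.png

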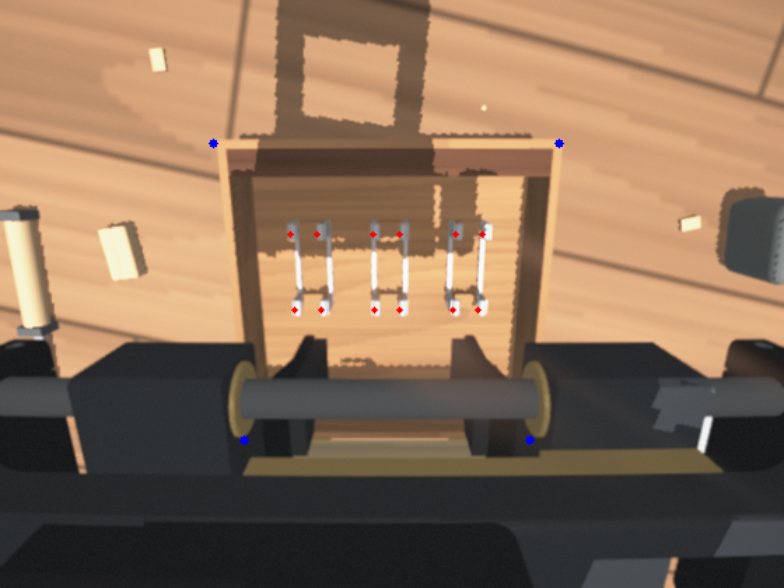

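The clips sit about 2 mm to +y and 1.5 mm to -x of the prediction (front lips at (294..487,230)), so I shift the case centre to (0.469, 0.159). Next is the narrow chisel.

```bash
sed -i 's/C0=np.array(.*; YAW/C0=np.array([.4691,.1587]); YAW/' h.py; python3 -c "
from h import *
goal([.527,-.157,.2],down(189.3))"
```

```text
[[-0.0092, -0.3192, 0.013], [-0.0, 0.004, 0.054]]
```

>>> servo_tool --targets '[[[-0.009,-0.06,0.013],[0,0,0.054]],[[-0.009,-0.12,0.013],[0,0,0.054]],[[-0.009,-0.18,0.013],[0,0,0.054]],[[-0.009,-0.24,0.013],[0,0,0.054]],[[-0.009,-0.29,0.013],[0,0,0.054]],[[-0.009,-0.319,0.013],[0,0,0.054]],[[-0.009,-0.319,0.013],[0,0,0.054]],[[-0.009,-0.319,0.013],[0,0,0.054]]]'

```text
time_s: 11.7
position: [0.5251, -0.1567, 0.1993]
tcp_rot: [[-0.987, -0.162, 0.002], [-0.162, 0.987, -0.0], [-0.002, -0.001, -1.0]]
force: [0.5, 0.5, -0.7]
opening: 0.571
```

Run:
```python
from h import *
c=cap("wrist","w4.png")
print(c[3][:3,3], proj([[.527,-.157,.011]],c))
```

```text
[ 0.45219254 -0.16760259  0.36110861] [[276.38326544 192.39293334]]
```

View pics/w4.png

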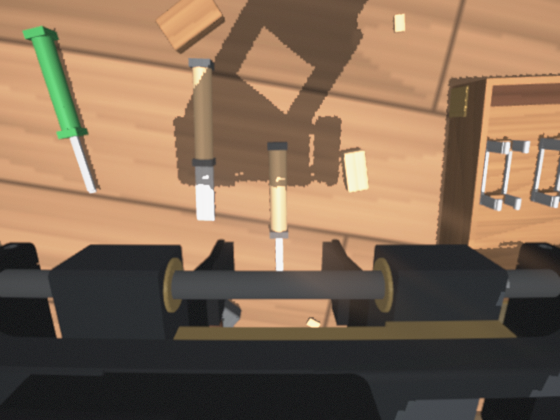

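The narrow chisel's caps are at (277,145) and (280,236), blade down at (280,268). This is a wooden-handled chisel; the green one at (55,80) is a look-alike and stays. Now I grasp it.

Run:
```python
from h import *
c=load("w4.png")
for e in ([(277,146),(280,235)],[(202,64),(204.5,163)]):
    X=np.array([at(p,c,.016) for p in e])[:,:2]; d=X[1]-X[0]; y=np.degrees(np.arctan2(d[1],d[0])); m=X.mean(0); print(m,np.linalg.norm(d),y)
    goal([*m,.003],down(180+y))
```

```text
[ 0.52531519 -0.15473254] 0.10388692303338035 11.268302824715553
[[-0.0006, 0.0013, 0.196], [-0.0, 0.001, -0.034]]
[ 0.45505915 -0.24841929] 0.10238585892247042 7.429563952128508
[[0.084, -0.0797, 0.196], [-0.0, 0.001, 0.033]]
```

>>> servo_tool --targets '[[[-0.0005,0.0015,0.06],[0,0,-0.034]],[[-0.0005,0.0015,0.12],[0,0,-0.034]],[[-0.0005,0.0015,0.17],[0,0,-0.034]],[[-0.0005,0.0015,0.19],[0,0,-0.034]],[[-0.0005,0.0015,0.196],[0,0,-0.034]],[[-0.0005,0.0015,0.196],[0,0,-0.034]],[[-0.0005,0.0015,0.196],[0,0,-0.034]]]'

```text
time_s: 12.62
position: [0.5259, -0.1556, 0.0034]
tcp_rot: [[-0.981, -0.196, 0.002], [-0.196, 0.981, -0.001], [-0.002, -0.002, -1.0]]
force: [0.4, -0.7, -0.6]
opening: 0.577
```

>>> servo_tool --targets '[[[0,0,0],[0,0,0]],[[0,0,0],[0,0,0]],[[0,0,0],[0,0,0]],[[0,0,0],[0,0,0]],[[0,0,0],[0,0,0]],[[0,0,0],[0,0,0]]]' --gripper 0

```text
time_s: 13.38
position: [0.5251, -0.1557, 0.0022]
tcp_rot: [[-0.981, -0.195, 0.0], [-0.195, 0.981, -0.0], [-0.0, -0.0, -1.0]]
force: [-0.6, -0.9, 2.2]
opening: 0.221
```

>>> servo_tool --targets '[[[0,0,-0.03],[0,0,0]],[[0,0,-0.07],[0,0,0]],[[0,0,-0.11],[0,0,0]],[[0,0,-0.12],[0,0,0]],[[0,0,-0.12],[0,0,0]]]'

```text
time_s: 14.0
position: [0.5248, -0.1554, 0.122]
tcp_rot: [[-0.981, -0.195, 0.0], [-0.195, 0.981, -0.0], [-0.0, -0.0, -1.0]]
force: [-0.1, 0.1, -1.5]
opening: 0.222
```

Run:
```python
from h import *
print(telemetry.read_state()["opening"],case(-.02,-.065,0))
goal(case(-.02,-.065,.12),down(180+YAW))
```

```text
0.22181860041095114 [0.4635835  0.09091676 0.        ]
[[0.012, 0.2535, 0.002], [-0.0, 0.0, -0.021]]
```

>>> servo_tool --targets '[[[0.003,0.05,0.002],[0,0,-0.021]],[[0.006,0.1,0.002],[0,0,-0.021]],[[0.009,0.15,0.002],[0,0,-0.021]],[[0.012,0.2,0.002],[0,0,-0.021]],[[0.012,0.235,0.002],[0,0,-0.021]],[[0.012,0.2535,0.002],[0,0,-0.021]],[[0.012,0.2535,0.002],[0,0,-0.021]],[[0.012,0.2535,0.002],[0,0,-0.021]]]'

```text
time_s: 15.0
position: [0.4635, 0.0902, 0.1191]
tcp_rot: [[-0.977, -0.215, -0.002], [-0.215, 0.977, -0.0], [0.002, 0.0, -1.0]]
force: [0.0, 0.1, -0.4]
opening: 0.218
```

Run:
```python
from h import *
s=telemetry.read_state(); print(s["opening"],s["force"]); goal(case(-.02,-.065,.06),down(180+YAW))
c=cap("wrist","w5.png")
o=c[0].copy()
for x in(-.031,.031):
    for q in proj([case(-.02+x,-.065-.0105,.0355),case(-.02+x,-.065+.0105,.0355)],c): cv2.circle(o,tuple(int(v) for v in q),2,(0,0,255),-1)
cv2.imwrite("pics/w5o.png",cv2.resize(o[80:300,130:430],None,fx=2.6,fy=2.6))
```

```text
0.21819577969333356 [ 0.04129504  0.05042135 -0.39670095]
[[-0.0003, 0.0006, 0.0591], [0.0, -0.002, -0.0]]
```

View pics/w5o.png

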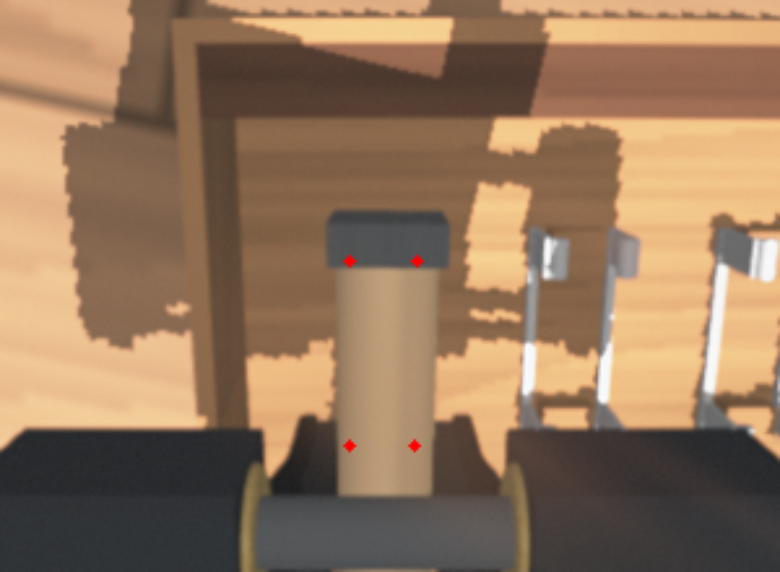

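The handle lies centred and parallel over clip_1, and clip_2's lips agree to 1 mm. I press down.

>>> servo_tool --targets '[[[0,0.0005,0.04],[0,0,0]],[[0,0.0005,0.075],[0,0,0]],[[0,0.0005,0.08],[0,0,0]],[[0,0.0005,0.084],[0,0,0]],[[0,0.0005,0.088],[0,0,0]],[[0,0.0005,0.092],[0,0,0]],[[0,0.0005,0.096],[0,0,0]],[[0,0.0005,0.1],[0,0,0]],[[0,0.0005,0.102],[0,0,0]],[[0,0.0005,0.102],[0,0,0]]]'

```text
time_s: 16.3
position: [0.4649, 0.091, 0.019]
tcp_rot: [[-0.976, -0.216, 0.003], [-0.216, 0.976, -0.0], [-0.003, -0.001, -1.0]]
force: [-0.3, -2.7, 6.1]
opening: 0.223
```

Run:
```python
from h import *
s=telemetry.read_state(); print(s["opening"],s["force"],s["moment"],s["position"]); goal(case(-.02,-.065,.018))
```

```text
0.22262678164805583 [-0.33050982 -2.69432343  6.06995812] [-0.4811109  -0.08452065  0.04336423] [0.46494737 0.09102586 0.01901152]
[[0.0014, 0.0002, 0.001], [0.0, 0.0, 0.0]]
```

>>> servo_tool --targets '[[[0,0,0.002],[0,0,0]],[[0,0,0.003],[0,0,0]],[[0,0,0.003],[0,0,0]]]'

```text
time_s: 16.68
position: [0.465, 0.091, 0.0187]
tcp_rot: [[-0.976, -0.216, 0.005], [-0.216, 0.976, -0.001], [-0.005, -0.002, -1.0]]
force: [-2.5, -2.8, 34.7]
opening: 0.222
```

>>> servo_tool --targets '[[[0,0,0],[0,0,0]],[[0,0,0],[0,0,0]],[[0,0,-0.02],[0,0,0]],[[0,0,-0.06],[0,0,0]],[[0,0,-0.1],[0,0,0]],[[0,0,-0.14],[0,0,0]],[[0,0,-0.14],[0,0,0]]]' --gripper 0.034

```text
time_s: 17.55
position: [0.4654, 0.0915, 0.1571]
tcp_rot: [[-0.976, -0.216, 0.005], [-0.216, 0.976, 0.0], [-0.005, -0.001, -1.0]]
force: [0.4, 0.1, -0.5]
opening: 0.388
```

Run:
```python
from h import *
c=cap("wrist","w6.png")
print(proj([case(-.02,-.065,.028),case(-.02-.055,-.065,.039),case(-.02,-.075,.028),case(-.02,-.055,.028)],c))
cv2.imwrite("pics/w6o.png",cv2.resize(c[0][80:300,130:430],None,fx=2.6,fy=2.6))
```

```text
[[276.5359554  200.99235359]
 [276.4618256  143.98350204]
 [266.2374364  200.98398243]
 [286.8351646  201.00133672]]
```

View pics/w6o.png

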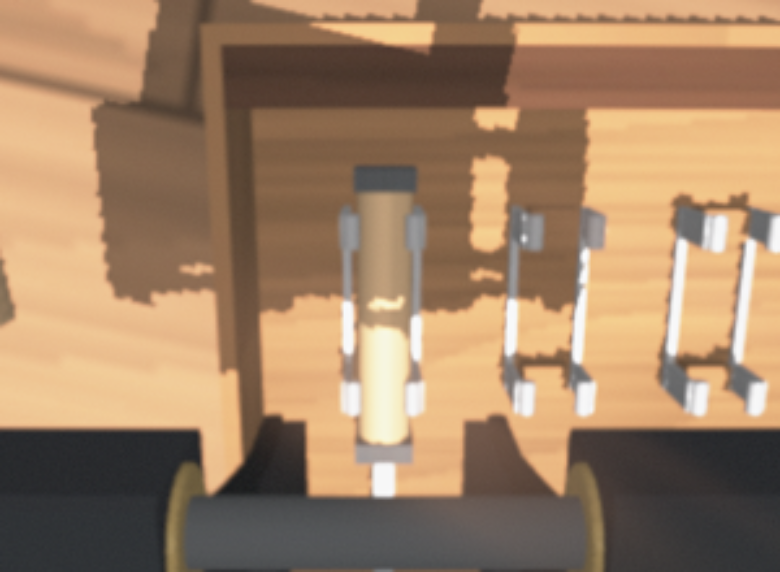

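Chisel 1 is seated: its lips stand over the handle at both pairs, and it hit a hard stop at the expected height. Now for the wide chisel, which was knocked aside.

```bash
python3 -c "
from h import *
goal([.455,-.248,.2],down(187.4))"
```

```text
[[0.0819, -0.3296, -0.0445], [-0.0, 0.002, 0.088]]
```

>>> servo_tool --targets '[[[0,-0.02,-0.04],[0,0,0.04]],[[0.02,-0.08,-0.044],[0,0,0.088]],[[0.04,-0.14,-0.044],[0,0,0.088]],[[0.06,-0.2,-0.044],[0,0,0.088]],[[0.08,-0.26,-0.044],[0,0,0.088]],[[0.082,-0.31,-0.044],[0,0,0.088]],[[0.082,-0.33,-0.044],[0,0,0.088]],[[0.082,-0.33,-0.044],[0,0,0.088]],[[0.082,-0.33,-0.044],[0,0,0.088]]]' --gripper 0.05

```text
time_s: 18.73
position: [0.4538, -0.2462, 0.198]
tcp_rot: [[-0.992, -0.13, -0.003], [-0.13, 0.992, 0.003], [0.002, 0.003, -1.0]]
force: [0.1, 0.4, -0.1]
opening: 0.575
```

Run:
```python
from h import *
c=cap("wrist","w7.png"); print(telemetry.read_state()["joint_positions"])
```

```text
[-4.08961400e+01  2.38630704e+01  9.89438447e+01  2.67428499e-02
  5.73732413e+01 -1.38418821e+02]
```

View pics/w7.png

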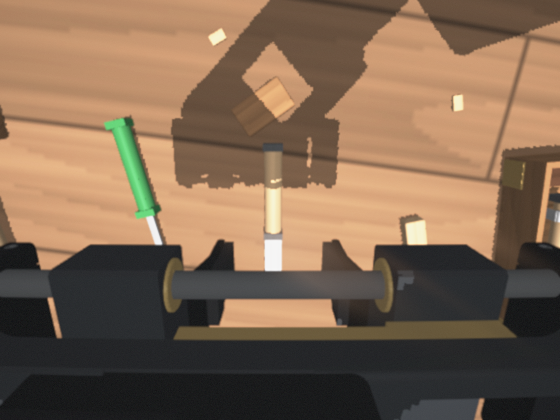

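The wide chisel's caps are at (273,146) and (273.5,235), blade at (273,255).

Run:
```python
from h import *
c=load("w7.png")
X=np.array([at(p,c,.016) for p in [(273,146),(273.5,235)]])[:,:2]; d=X[1]-X[0]; y=np.degrees(np.arctan2(d[1],d[0])); m=X.mean(0); print(m,np.linalg.norm(d),y)
goal([*m,.003],down(180+y))
```

```text
[ 0.45370801 -0.24972429] 0.10333504921880424 7.612127780013725
[[0.0004, -0.004, 0.1953], [0.003, -0.002, -0.002]]
```

>>> servo_tool --targets '[[[0,-0.004,0.06],[0,0,0]],[[0,-0.004,0.12],[0,0,0]],[[0,-0.004,0.17],[0,0,0]],[[0,-0.004,0.19],[0,0,0]],[[0,-0.004,0.196],[0,0,0]],[[0,-0.004,0.196],[0,0,0]],[[0,-0.004,0.196],[0,0,0]]]'

```text
time_s: 19.65
position: [0.456, -0.2528, 0.0043]
tcp_rot: [[-0.992, -0.129, 0.002], [-0.13, 0.992, -0.002], [-0.002, -0.002, -1.0]]
force: [-0.9, -0.0, 0.6]
opening: 0.578
```

>>> servo_tool --targets '[[[0,0,0],[0,0,0]],[[0,0,0],[0,0,0]],[[0,0,0],[0,0,0]],[[0,0,0],[0,0,0]],[[0,0,0],[0,0,0]],[[0,0,0],[0,0,0]],[[0,0,-0.03],[0,0,0]],[[0,0,-0.07],[0,0,0]],[[0,0,-0.11],[0,0,0]],[[0,0,-0.12],[0,0,0]],[[0,0,-0.12],[0,0,0]]]' --gripper 0

```text
time_s: 21.02
position: [0.4552, -0.2526, 0.1229]
tcp_rot: [[-0.992, -0.129, 0.0], [-0.129, 0.992, -0.0], [-0.0, -0.0, -1.0]]
force: [0.1, -0.5, -1.8]
opening: 0.221
```

Run:
```python
from h import *
print(telemetry.read_state()["opening"],case(-.02,.065,0))
goal(case(-.02,.065,.13),down(180+YAW))
```

```text
0.22107329855573443 [0.43555712 0.21785974 0.        ]
[[-0.0412, 0.4691, -0.0072], [-0.0, 0.0, -0.088]]
```

>>> servo_tool --targets '[[[0,0.05,-0.007],[0,0,-0.04]],[[-0.005,0.1,-0.007],[0,0,-0.088]],[[-0.015,0.15,-0.007],[0,0,-0.088]],[[-0.02,0.2,-0.007],[0,0,-0.088]],[[-0.025,0.25,-0.007],[0,0,-0.088]],[[-0.03,0.3,-0.007],[0,0,-0.088]],[[-0.035,0.35,-0.007],[0,0,-0.088]],[[-0.041,0.4,-0.007],[0,0,-0.088]],[[-0.041,0.445,-0.007],[0,0,-0.088]],[[-0.041,0.469,-0.007],[0,0,-0.088]],[[-0.041,0.469,-0.007],[0,0,-0.088]],[[-0.041,0.469,-0.007],[0,0,-0.088]]]'

```text
time_s: 22.52
position: [0.4347, 0.217, 0.1288]
tcp_rot: [[-0.976, -0.216, -0.003], [-0.216, 0.976, -0.001], [0.003, -0.0, -1.0]]
force: [-0.2, -0.1, -2.0]
opening: 0.218
```

Run:
```python
from h import *
s=telemetry.read_state(); print(s["opening"],s["force"],s["position"]); goal(case(-.02,.065,.03),down(180+YAW))
c=cap("wrist","w8.png"); o=c[0].copy()
for x in(-.031,.031):
    for q in proj([case(-.02+x,.065-.0105,.0355),case(-.02+x,.065+.0105,.0355)],c): cv2.circle(o,tuple(int(v) for v in q),2,(0,0,255),-1)
cv2.imwrite("pics/w8o.png",cv2.resize(o[80:300,130:430],None,fx=2.6,fy=2.6))
```

```text
0.21842019265926002 [-0.17603862 -0.09397181 -1.98235627] [0.434672   0.21702476 0.12881037]
[[-0.0013, 0.0007, 0.0988], [-0.0, -0.003, -0.0]]
```

View pics/w8o.png

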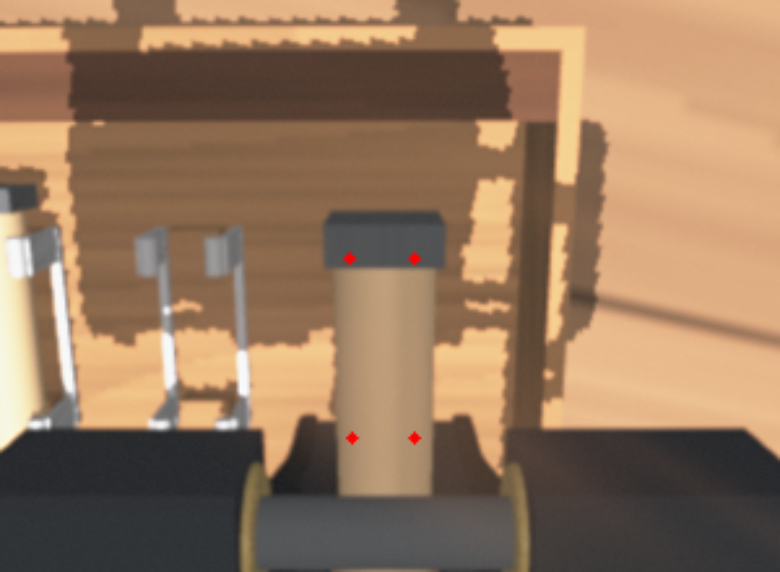

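The handle is aligned over clip_3. I press down.

>>> servo_tool --targets '[[[-0.001,0.0005,0.05],[0,0,0]],[[-0.001,0.0005,0.085],[0,0,0]],[[-0.001,0.0005,0.09],[0,0,0]],[[-0.001,0.0005,0.094],[0,0,0]],[[-0.001,0.0005,0.098],[0,0,0]],[[-0.001,0.0005,0.102],[0,0,0]],[[-0.001,0.0005,0.106],[0,0,0]],[[-0.001,0.0005,0.11],[0,0,0]],[[-0.001,0.0005,0.111],[0,0,0]],[[-0.001,0.0005,0.111],[0,0,0]]]'

```text
time_s: 23.82
position: [0.4375, 0.2184, 0.02]
tcp_rot: [[-0.976, -0.216, 0.003], [-0.216, 0.976, 0.0], [-0.003, -0.0, -1.0]]
force: [0.7, -4.4, 6.3]
opening: 0.221
```

>>> servo_tool --targets '[[[0,0,0.001],[0,0,0]],[[0,0,0.002],[0,0,0]],[[0,0,0.002],[0,0,0]]]'

```text
time_s: 24.2
position: [0.4375, 0.2184, 0.0198]
tcp_rot: [[-0.976, -0.216, 0.004], [-0.216, 0.976, 0.0], [-0.004, -0.0, -1.0]]
force: [-1.7, -5.5, 23.2]
opening: 0.219
```

>>> servo_tool --targets '[[[0,0,0],[0,0,0]],[[0,0,0],[0,0,0]],[[0,0,-0.02],[0,0,0]],[[0,0,-0.06],[0,0,0]],[[0,0,-0.1],[0,0,0]],[[0,-0.04,-0.16],[0,0,0]],[[0,-0.065,-0.19],[0,0,0]],[[0,-0.065,-0.19],[0,0,0]],[[0,-0.065,-0.19],[0,0,0]]]' --gripper 0.034

```text
time_s: 25.32
position: [0.4493, 0.1553, 0.2062]
tcp_rot: [[-0.977, -0.215, -0.002], [-0.215, 0.977, 0.0], [0.002, 0.001, -1.0]]
force: [-0.8, 0.1, -1.1]
opening: 0.391
```

Run:
```python
from h import *
c=cap("wrist","w9.png")
s=telemetry.read_state(); print(s["position"])
cv2.imwrite("pics/w9o.png",cv2.resize(c[0][90:290,140:420],None,fx=2.8,fy=2.8))
# approach above upright knob: lid angle 93.5
t=np.radians(93.5); x=.118-.198*np.cos(t)+.0365*np.sin(t); z=.0605+.198*np.sin(t)+.0365*np.cos(t); print(x,z, case(x,0,z))
goal([.6329,.1935,.34])
```

```text
[0.44889857 0.155473   0.20567524]
0.16651953097029976 0.2559024183945074 [0.63170374 0.19459954 0.25590242]
[[-0.1874, -0.0025, -0.135], [0.0, 0.0, 0.0]]
```

View pics/w9o.png

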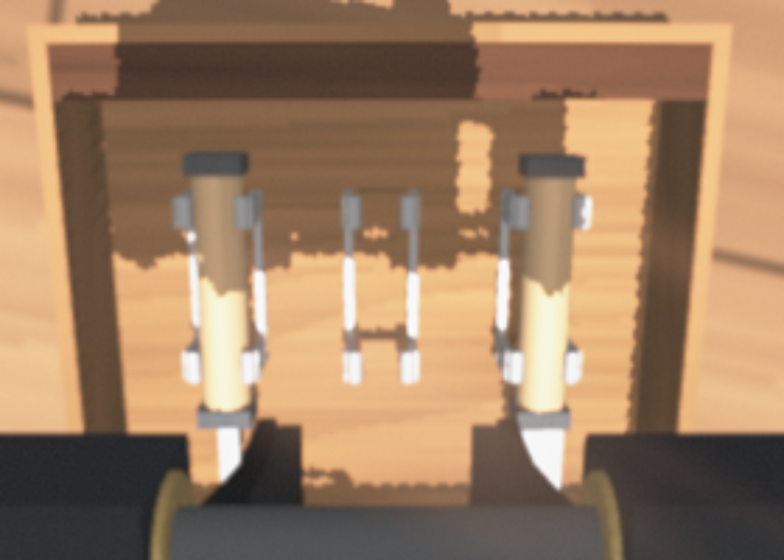

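Both chisels are seated, with lips over the handles at (215,210)/(220,365) and (548,210)/(543,365). Now I go back over the lid to the wing.

>>> servo_tool --targets '[[[0,0,-0.06],[0,0,0]],[[0,0,-0.12],[0,0,0]],[[-0.01,0,-0.142],[0,0,0]],[[-0.06,-0.002,-0.142],[0,0,0]],[[-0.12,-0.002,-0.142],[0,0,0]],[[-0.17,-0.002,-0.142],[0,0,0]],[[-0.187,-0.002,-0.142],[0,0,0]],[[-0.187,-0.002,-0.142],[0,0,0]],[[-0.187,-0.002,-0.1],[0,0,0]],[[-0.187,-0.002,-0.06],[0,0,0]],[[-0.187,-0.002,-0.05],[0,0,0]],[[-0.187,-0.002,-0.05],[0,0,0]]]' --gripper 0.05

```text
time_s: 26.88
position: [0.6326, 0.1936, 0.2567]
tcp_rot: [[-0.976, -0.216, -0.002], [-0.216, 0.976, -0.0], [0.002, 0.0, -1.0]]
force: [0.6, -0.5, 0.6]
opening: 0.577
```

>>> servo_tool --targets '[[[0,0,0],[0,0,0]],[[0,0,0],[0,0,0]],[[0,0,0],[0,0,0]],[[0,0,0],[0,0,0]],[[0,0,0],[0,0,0]],[[0,0,0],[0,0,0]],[[0,0,0],[0,0,0]]]' --gripper 0

```text
time_s: 27.75
position: [0.6334, 0.1936, 0.2572]
tcp_rot: [[-0.976, -0.216, 0.0], [-0.216, 0.976, 0.0], [-0.0, 0.0, -1.0]]
force: [-0.3, 0.9, 0.8]
opening: 0.107
```

Run:
```python
p=__import__("numpy"); np=p
f=lambda t:np.array([-.198*np.cos(t)+.0365*np.sin(t),.198*np.sin(t)+.0365*np.cos(t)])
for st,l in((93.5,(91,86,80,74,68,62,56,50,44,39,34,29)),(29,(26,23,20,17,14,11,8,5,3,1,0))):
    print([[round(float(-(f(np.radians(d))-f(np.radians(st)))[0]),4),round(float(-(f(np.radians(d))-f(np.radians(st)))[1]),4)] for d in l])
```

```text
[[0.0086, -0.0019], [0.0259, -0.0047], [0.047, -0.0059], [0.068, -0.005], [0.0888, -0.0019], [0.1092, 0.0034], [0.129, 0.0108], [0.1478, 0.0203], [0.1656, 0.0316], [0.1794, 0.0424], [0.1923, 0.0544], [0.204, 0.0675]]
[[0.0065, 0.0083], [0.0125, 0.017], [0.0181, 0.0259], [0.0232, 0.0351], [0.0278, 0.0446], [0.0319, 0.0543], [0.0355, 0.0642], [0.0386, 0.0743], [0.0403, 0.0811], [0.0419, 0.088], [0.0425, 0.0914]]
```

>>> servo_tool --targets '[[[0.0085,0,-0.002],[0,0,0]],[[0.026,0,-0.0045],[0,0,0]],[[0.047,0,-0.006],[0,0,0]],[[0.068,0,-0.005],[0,0,0]],[[0.089,0,-0.002],[0,0,0]],[[0.109,0,0.0035],[0,0,0]],[[0.129,0,0.011],[0,0,0]],[[0.148,0,0.0205],[0,0,0]],[[0.1655,0,0.0315],[0,0,0]],[[0.1795,0,0.0425],[0,0,0]],[[0.1925,0,0.0545],[0,0,0]],[[0.204,0,0.0675],[0,0,0]]]'

```text
time_s: 29.25
position: [0.4338, 0.1495, 0.1902]
tcp_rot: [[-0.977, -0.215, 0.002], [-0.215, 0.977, 0.001], [-0.002, 0.0, -1.0]]
force: [-0.2, 1.7, 1.8]
opening: 0.112
```

>>> servo_tool --targets '[[[0.0065,0,0.0085],[0,0,0]],[[0.0125,0,0.017],[0,0,0]],[[0.018,0,0.026],[0,0,0]],[[0.023,0,0.035],[0,0,0]],[[0.028,0,0.0445],[0,0,0]],[[0.032,0,0.0545],[0,0,0]],[[0.0355,0,0.064],[0,0,0]],[[0.0385,0,0.0745],[0,0,0]],[[0.0405,0,0.081],[0,0,0]],[[0.042,0,0.088],[0,0,0]],[[0.0425,0,0.0915],[0,0,0]],[[0.0425,0,0.093],[0,0,0]]]'

```text
time_s: 30.75
position: [0.391, 0.14, 0.096]
tcp_rot: [[-0.976, -0.216, -0.004], [-0.216, 0.976, -0.0], [0.004, 0.0, -1.0]]
force: [-7.3, 1.1, 20.2]
opening: 0.11
```

Run:
```python
from h import *
s=telemetry.read_state(); print(s["opening"],s["force"],s["moment"],s["position"],case(-.08,0,.097))
a=cap("scene","s3.png")[0];b=cap("side","s4.png")[0]
f=lambda i,x,y,w,h,k:cv2.resize(i[y:y+h,x:x+w],None,fx=k,fy=k,interpolation=cv2.INTER_CUBIC)
cv2.imwrite("pics/crop3.png",np.hstack([f(a,250,110,130,120,3),f(b,220,200,130,120,3)]))
```

```text
0.11019814432801757 [-7.29821293  1.08119799 20.21199997] [ 0.30872419  1.06704795 -0.04734865] [0.39095391 0.14003107 0.0959933 ] [0.39098124 0.141453   0.097     ]
```

View pics/crop3.png

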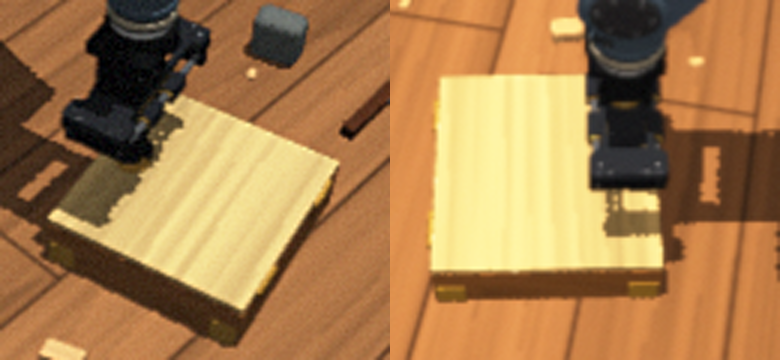

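The lid is shut on the rim. I lock by turning clockwise.

>>> servo_tool --targets '[[[0,0,-0.001],[0,0,0.15]],[[0,0,-0.001],[0,0,0.3]],[[0,0,-0.001],[0,0,0.45]],[[0,0,-0.001],[0,0,0.6]],[[0,0,-0.001],[0,0,0.75]],[[0,0,-0.001],[0,0,0.9]],[[0,0,-0.001],[0,0,1.05]],[[0,0,-0.001],[0,0,1.2]],[[0,0,-0.001],[0,0,1.35]],[[0,0,-0.001],[0,0,1.5]],[[0,0,-0.001],[0,0,1.6]],[[0,0,-0.001],[0,0,1.6]]]'

```text
time_s: 32.35
position: [0.3914, 0.1405, 0.0968]
tcp_rot: [[-0.188, 0.982, -0.003], [0.982, 0.188, -0.0], [0.001, -0.003, -1.0]]
force: [-4.8, 5.4, -0.2]
opening: 0.112
```

Run:
```python
from h import *
s=telemetry.read_state(); print(s["opening"],s["force"],s["moment"],s["position"]); r=s["tcp_rot"];print(np.degrees(np.arctan2(r[1][0],r[0][0])))
```

```text
0.11157728447010926 [-4.8269557   5.44600981 -0.24254863] [0.72698588 0.76457589 0.37676367] [0.39136284 0.14051192 0.09675644]
100.84318210457165
```

The turn reached its stop (moment 0.38 N m). I release, rise and check.

>>> servo_tool --targets '[[[0,0,0],[0,0,0]],[[0,0,0],[0,0,0]],[[0,0,0],[0,0,0]],[[0,0,-0.04],[0,0,0]],[[0,0,-0.1],[0,0,0]],[[0,0,-0.13],[0,0,0]],[[0,0,-0.13],[0,0,0]],[[0,0,-0.13],[0,0,0]]]' --gripper 0.05

```text
time_s: 33.35
position: [0.3922, 0.14, 0.2269]
tcp_rot: [[-0.187, 0.982, -0.001], [0.982, 0.187, -0.0], [-0.0, -0.001, -1.0]]
force: [-0.8, -0.3, 0.1]
opening: 0.572
```

Run:
```python
from h import *
c=cap("wrist","w10.png"); print(proj([case(-.08,.023,.108),case(-.08,-.023,.108),case(-.118,-.12,.0705),case(-.118,.12,.0705)],c).round(1).tolist())
a=cap("scene","s5.png")[0]
cv2.imwrite("pics/crop4.png",np.hstack([cv2.resize(c[0][50:320,180:380],None,fx=2,fy=2),cv2.resize(a,(392,294))[:,:].copy() if 0 else cv2.copyMakeBorder(cv2.resize(a,(392,294)),0,246,0,0,cv2.BORDER_CONSTANT)]))
```

```text
[[277.2, 180.1], [278.6, 227.5], [248.3, 297.1], [234.8, 74.9]]
```

View pics/crop4.png

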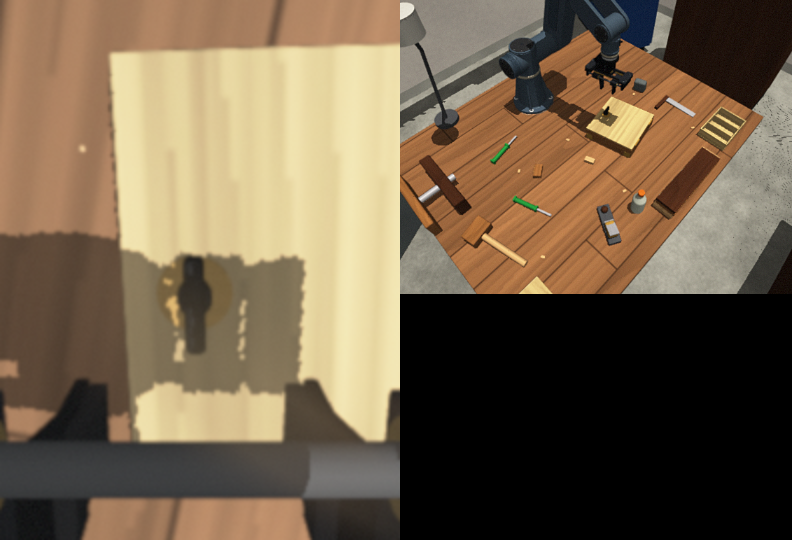

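The wing runs from (192,258) to (196,352), parallel to the front edge, so it is fully locked. The lid is shut, the bystanders and green look-alikes are in place, and the gripper is clear.

```bash
python3 -c "
from h import *
print(order.hand_in())"
```

```text
the job is handed in; nothing more can be done
None
```

The job is done and handed in, at about 33 s of robot time. Both chisels on the bench are clipped into the case, and the lid is shut and locked.

- **Knob and lid:** I released the knob and swung the lid to about 93°. My first grip caught the knob's neck as well as the wing, but the knob still turned. I regripped higher before lifting the lid.
- **Chisels:** Only two were present. The narrow one went into clip_1 and the wide one, which had been knocked aside during the run, into clip_3. Both point blade to the hinge.
- **Closing:** I shut the lid and turned the knob clockwise until it met its stop.

**Last checks:**
- Each chisel stopped hard at the seated height (about 35 N and 23 N), and the clip lips stood over both handles in the picture.
- The last pictures show the lid flat on the rim and the wing parallel to the front edge. The tool ended about 1.6° past the nominal locked angle while pressing on the stop.
- By eye, the other tools and the green look-alikes were where they started, and the gripper was clear of everything.
- No check failed. The only disagreement was 1–3 mm between cameras on the case's position, which I corrected from close up.

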